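Fit the control knob to the bench unit and hold it pressed

TASK

The bench control unit has lost the knob of its push shaft. First turn the unit's selector to the position marked with the long bar (the others have dots) and leave it there; then pick up the flat-sided pointer knob, turn it so that its D-bore matches the D-shaft, push it fully home on the shaft, and keep the sprung shaft pressed in through the knob: finish still holding the knob and pressing. Leave the star-shaped knob and the other loose things on the worktop where they are.

Things in the scene. Friction and masses are not known exactly. Their poses are not given: they have to be found in the camera images.
- unit: Grey control unit, dark top panel, 120 (x) x 180 (y) x 45 mm high, fixed. Origin: centre of its underside; z up, +x its far side; panel at z = 45 mm. Selector axis at x = -8, y = +45 mm, push shaft at x = -8, y = -45 mm. Marks ahead of the selector, 24 mm or more from its axis: three white dots and one white bar 14 x 3 mm, the third from the left (from +y).
- selector (a joint): Angle of the selector, rad, growing clockwise from above; at 0 the pointer looks along the unit's +x. Snaps into four detents at -0.9, -0.3, 0.3 and 0.9; the bar mark is at 0.3, the dots at the others. Stops at -1.1 and 1.1. Turning takes about 0.1 N m at most. It starts in one of the first two detents or between them.
- selector_grip (a point): On the selector's axis, 15 mm above the panel; turns with it: x axis along the pointer (yaw = unit's yaw minus the joint angle), z up. Black skirt 35 mm across, 5 mm high, carrying a grip bar 10 mm wide, 5 to 25 mm above the panel, from 15 mm behind the axis to 16 mm ahead, tapered over the last 6 mm; a white line runs to the pointer end.
- shaft_tip (a point): Centre of the top of the brass D-shaft, 26 mm above the panel, unpressed; moves down with it. x axis: the way the shaft's flat faces; z up. Shaft 12 mm in diameter, flat 3 mm from the axis along its whole length, tip chamfered 1.5 mm. It does not turn; its yaw on the unit differs from run to run. It stands in a nut 23 mm across, 4.5 mm high.
- push_shaft (a joint): How far the D-shaft is pressed down, m: 0 as it stands, 0.004 at the end stop. A spring resists with about 3.6 N at first and 7.2 N at the stop.
- dial_knob: Loose black pointer knob, upright, 24 mm high, 30 mm across, flats facing +y and -y, 26 mm apart, full height; nose at +x to 18.5 mm, white line on top from axis to +x. Origin: centre of underside. D-bore open below, 16 mm deep, 0.8 mm play, 1.5 mm lead-in, bore flat on the +x side: fits when +x points as the shaft's flat (+-9 degrees). Home: origin 16 mm below the shaft tip. About 40 g.
- star_knob: Loose black clamping knob with five round lobes, 39 mm across, 26 mm high, closed below; it and the pointer knob may swap places. Not to be used. Origin: centre of its underside.
- solder_reel: Reel of solder, 48 mm across, 41 mm high. Leave alone. Origin: underside.
- heat_tape: Roll of amber tape, 62 mm across, 15 mm high. Leave alone. Origin: underside.
- jar: Small flux jar with yellow lid, 36 mm across, 39 mm high. Leave alone. Origin: underside.
- lens: Black eye lens ring, 30 mm across, 13 mm high. Leave alone. Origin: underside.
Mind the look-alikes: they are no part of the job. What is shaped like the dial_knob but purple or red is not meant.

How it is judged:
By the outcome, as a careful person would: the job done as asked, in the order asked, and still so for the second after the job is handed in, while the arm keeps its last pose, push and grip.
It also fails if it takes over 54 s, if anything falls off the work surface, if the arm or the gripper's body presses on something with over 40 N, if the wrist force passes 120 N, or if a joint passes its speed limit or range.

ROBOT

A 6-joint arm with a two-finger parallel gripper is mounted at the origin on a cart in front of the work surface, level with it; the furniture and walls round the work are solid. World frame = base frame: x ahead of the robot, y to its left, z up, the work surface at z = 0. Lengths are in mm, angles in rad, forces in N, time in s.
With the tool pointing down it reaches from about 300 to 875 mm from the base axis. Payload 4.2 kg.
Tool frame: the origin (TCP) lies at the very end of the fingers, on their centre line; the grasp point (between the pads) lies 19 mm behind it (env.grip_depth is the distance from the TCP to the grasp point, in mm); z points along the fingers, y is the line along which they close (so a half turn about z gives the same grasp; the last joint's range is limited). The gripper opens to 85 mm and grips with 20 to 120 N. Pads are 22 mm wide; open, the fingers measure 114 mm over their backs; the gripper's body (76 mm by 85 mm) begins 54 mm behind the grasp point. The pads swing forward as they close: fully open they stand 13 mm farther back than shut.
Start: joints at [1.307, 0.32, 1.565, -0, 1.257, -0.02], TCP at [138.801, 558.01, 231.338] pointing down, gripper open.
Joint ranges: [-3.11, 3.11], [-0.84, 2.01], [0.21, 2.61], [-1.34, 4.49], [0.05, 2.63], [-2.56, 2.56]. Speed limits (rad/s): [2.57, 2.57, 3.14, 3.14, 3.14, 3.14].

INTERFACE

Orientations are given as a unit quaternion [x, y, z, w].
In Python, from cell import env gives the robot as it stands. The module is installed in compiled form; this text tells all that it offers.
- The arm moves only by the tool play_rows, never from a script. Its argument "steps" is a list that holds one entry, the list of rows, each a list of 4 numbers: the shift along the tool's x, y, z in units of 30 mm (1.0 is 30 mm), then the turn about the tool's z in units of 6 degrees (1.0 is 6 degrees). A call has exactly 10 rows; each row shifts and turns the commanded pose from where the row before left it, along the tool's axes as they then stand; what a row does not reach is not made up. A row lasts 1/12 s, in which the tool goes at most 41.7 mm and 7.16 degrees, less where a joint would pass 70% of its speed; a pose out of reach is approached as far as the arm can. A call is refused whole if a number of a shift passes 1 or a number of a turn 1, either way. A call with a gripper value outside its range is refused whole. "fingers" is the finger opening in mm, from 0 to 85.4, set as the call begins (left out, the last holds). The fingers move at their own pace and stop on an object; "squeeze" is the grip in N (left out, the last holds). Time passes only in rows, so rows that do not move let the fingers close, or fill a call up. It gives the time, the measured TCP pose, the force, the opening and the grip force at its end, in the units of the state.
- env.observe(): the state, without advancing time (a new reading comes with each control period).
- env.read_camera(name): name is "scene" or "top" or "wrist"; returns a dict with "image" (480x640x3 uint8, red, green, blue), "vfov" (degrees; the focal length in pixels is half the picture's height over the tangent of half this angle, whatever the lens; pixels are square), "cx", "cy" (the principal point, pixels), "position" and "orientation" of the camera in the world. Camera axes: x right, y up, looking along -z (the intrinsics and any distortion apply to the point x, -y, -z); pixel columns grow to the right and rows downward; lengths in mm; the calibration is good to about 2 mm. A picture is of the moment at which its call begins. There is no depth.
- env.finish_job(): hands the job in; it is judged then, once.
Trained networks look in a picture, given as the dict that the camera call returned (one of the last four; its "shot" number tells which), for a name from the list of things; names that differ only in an ending like _2 or _b are one class to them, and where a whole thing is asked for, a point or a joint stands for the part that bears it (a point fixed in the world has none). Each returns a list of dicts, best first, with "p" (0 to 1); they miss things now and then, are a little off and sometimes report something else, mostly with a low value. They report only what shows in the picture. A call takes as long as a camera call. They do not tell look-alikes from the thing itself.
- env.look_for(picture, query): "rect" ([left, top, right, bottom] in pixels, round what is visible of it).
- env.mark_of(picture, query): "point" ([column, row] in pixels: a listed point, or the origin of a listed thing).
The state is a dict: "clock": time; "joint_pos": joint angles; "joint_velocities": joint speeds; "joint_efforts": joint torques, N m; "ee_pos": TCP position; "orientation": TCP orientation; "ft_force": force on the tool from outside, world axes, zero at the start; "torque": the same for the moment, N m; "finger_gap": opening from 0.0 (shut) to 1.0 (fully open); "gripper_force": force on a finger pad.
Only numpy, scipy, OpenCV 4.12 (cv2) and the standard library are available. Lean on these libraries where they do the work, as an engineer would, in place of code of your own. Each camera call takes 0.05 s, during which the arm holds its last target. There are 200 camera calls.

## Working session

There is one attempt and no reset: what is moved stays moved. The work goes in short steps, Python scripts to look and compute and a tool call to move; the robot and the scene stay as the last step left them, time stands still between calls to the robot, and variables do not carry over. Pictures are saved under pics/ and viewed, at most 10 in all, crops included, and the job is handed in when it is done.

Besides the shell and the picture viewer there is one more tool, called after "Request:" as name(argument=value, ...), one argument or row to a line, values as JSON. play_rows: Moves the arm, as the interface text tells. Its arguments: {"type":"object","properties":{"steps":{"type":"array","items":{"type":"array","items":{"type":"array","items":{"type":"number"}}}},"fingers":{"type":"number"},"squeeze":{"type":"number"}},"required":["steps"]}

```bash
mkdir -p pics
cat > h.py <<'E'
import numpy as np, cv2
from scipy.spatial.transform import Rotation as R
from cell import env
def ray(p,uv):
    f=240/np.tan(np.radians(p["vfov"])/2)
    d=np.array([(uv[0]-p["cx"])/f,-(uv[1]-p["cy"])/f,-1.])
    return np.array(p["position"]),R.from_quat(p["orientation"]).apply(d)
def at_z(p,uv,z):
    o,d=ray(p,uv); return o+d*(z-o[2])/d[2]
def proj(p,X):
    f=240/np.tan(np.radians(p["vfov"])/2)
    c=R.from_quat(p["orientation"]).inv().apply(np.array(X)-p["position"])
    return np.array([p["cx"]-f*c[0]/c[2],p["cy"]+f*c[1]/c[2]])
def save(p,n,crop=None,s=1):
    im=cv2.cvtColor(p["image"],cv2.COLOR_RGB2BGR)
    if crop: l,t,r,b=crop; im=im[t:b,l:r]
    cv2.imwrite("pics/"+n,cv2.resize(im,None,fx=s,fy=s,interpolation=cv2.INTER_CUBIC))
def tri(ps,uvs):
    A=np.zeros((3,3));b=np.zeros(3)
    for p,u in zip(ps,uvs):
        o,d=ray(p,u);d/=np.linalg.norm(d);M=np.eye(3)-np.outer(d,d);A+=M;b+=M@o
    return np.linalg.solve(A,b)
E
python3 - <<'E'
from h import *
np.set_printoptions(precision=1,suppress=True)
H=dict(unit=0,selector_grip=60,shaft_tip=71,dial_knob=0,star_knob=0,solder_reel=0,heat_tape=0,jar=0,lens=0)
for n in ["top","scene"]:
    p=env.read_camera(n); save(p,n+"1.png")
    print(n,{k:p[k] for k in p if k!="image"})
    for q,z in H.items():
        for r in env.mark_of(p,q)[:3]: print(q,round(r["p"],2),np.array(r["point"]),at_z(p,r["point"],z))
print(env.observe())
E
```

```text
top {'vfov': 47.44012094444502, 'cx': 317.4057058097384, 'cy': 241.37852095805408, 'position': array([ 345.6,  -22.7, 1183.1]), 'orientation': array([-0.1,  0. ,  0.7, -0.7]), 'shot': 1}
unit 0.76 [289.9 213.9] [567.   74.1   0. ]
selector_grip 0.72 [266.  216.1] [551.9 119.4  60. ]
shaft_tip 0.55 [308.7 200.3] [581.7  29.   71. ]
dial_knob 0.7 [305.3 270.2] [442.1  41.1   0. ]
dial_knob 0.64 [383.5 269.6] [ 441.1 -128.2    0. ]
dial_knob 0.44 [362.8 219.1] [552.6 -86.1   0. ]
star_knob 0.74 [382.  277.2] [ 424.7 -124.6    0. ]
solder_reel 0.77 [446.  236.2] [ 511.9 -265.5    0. ]
heat_tape 0.6 [457.8 299.2] [ 375.4 -284.8    0. ]
jar 0.73 [383.6 270.7] [ 438.7 -128.4    0. ]
jar 0.64 [199.5 300.9] [378.6 271.5   0. ]
lens 0.51 [329.5 307.8] [360.4 -10.3   0. ]
scene {'vfov': 54.563795761257936, 'cx': 314.78505081420565, 'cy': 241.74184344545293, 'position': array([ 171. , -563.9,  651.4]), 'orientation': array([ 0.4, -0.1, -0.2,  0.9]), 'shot': 2}
unit 0.56 [333.1 227.6] [563.7  72.1   0. ]
selector_grip 0.57 [316.  197.4] [546.9 113.7  60. ]
shaft_tip 0.65 [353.  211.9] [578.8  22.
[... 207 characters left out ...]
star_knob 0.29 [316.4 196.1] [588.3 186.3   0. ]
solder_reel 0.58 [415.3 354.5] [ 514.5 -264.6    0. ]
heat_tape 0.93 [350.2 403.4] [ 377.1 -282.6    0. ]
jar 0.85 [217.2 204.9] [379.5 274.9   0. ]
lens 0.75 [264.4 287.2] [365.4  -6.2   0. ]
lens 0.3 [325.6 318.1] [ 426.9 -126.7    0. ]
{'clock': 1.0, 'joint_pos': array([ 1.3,  0.3,  1.6,  0. ,  1.3, -0. ]), 'joint_velocities': array([-0.,  0.,  0., -0.,  0.,  0.]), 'joint_efforts': array([ -0. , -41.5, -23.4,  -0. ,   0. ,   0. ]), 'ee_pos': array([138.8, 558. , 231.4]), 'orientation': array([0.1, 1. , 0. , 0. ]), 'ft_force': array([ 0.2,  0.4, -0.1]), 'torque': array([-0.,  0.,  0.]), 'gripper_force': 0.0, 'finger_gap': 1.0008709311061137}
```

View crops.

Run:
```python
import cv2
t=cv2.imread("pics/top1.png");s=cv2.imread("pics/scene1.png")
cv2.imwrite("pics/top1c.png",cv2.resize(t[165:325,220:420],None,fx=4,fy=4,interpolation=cv2.INTER_CUBIC)[:600])
cv2.imwrite("pics/scene1c.png",cv2.resize(s[160:340,200:440],None,fx=3.3,fy=3.3,interpolation=cv2.INTER_CUBIC))
```

```text
(no output)
```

View pics/top1c.png

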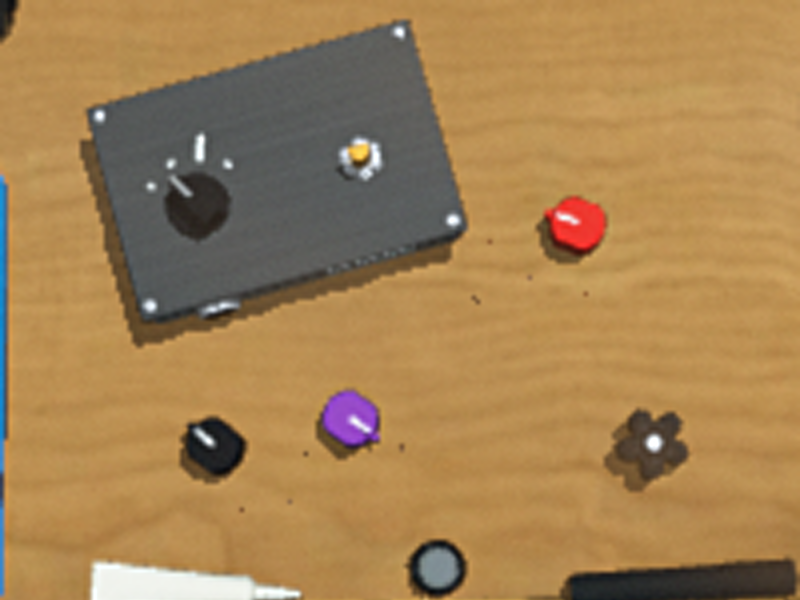

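View pics/scene1c.png

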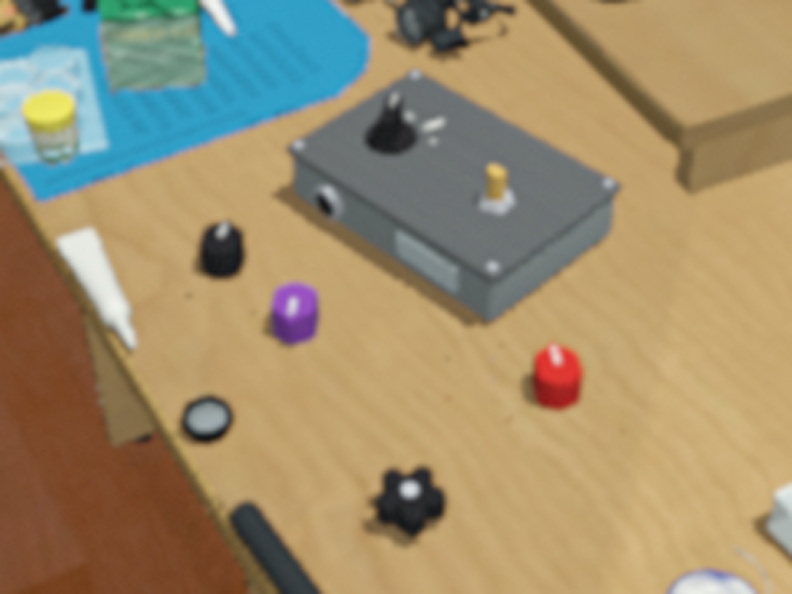

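The black pointer knob in the top picture is at about (273,276), and in the scene picture at about (267,235). It is the only black one with flats and a white line. The purple knob (307,270) and the red one (364,221) are decoys, and the black one at (383,275) is star-shaped. The unit is yawed about +15°, and the selector pointer is up-left of the bar. I'll move above the unit first.

```bash
cat >> h.py <<'E'
def yaw(): 
    x=R.from_quat(env.observe()["orientation"]).apply([1,0,0]); return np.degrees(np.arctan2(x[1],x[0]))
def plan(pos,yw=None):
    s=env.observe(); q=R.from_quat(s["orientation"])
    d=q.inv().apply(np.array(pos)-s["ee_pos"])/30
    y=yaw(); print("pos",s["ee_pos"].round(1),"yaw",round(y,2),"t",round(s["clock"],2),"tooldelta(units)",d.round(3))
    if yw is not None:
        e=-((yw-y+180)%360-180); print("turn units",round(e/6,3), "alt", round((e-180*np.sign(e))/6,3),"j6",s["joint_pos"][5].round(2))
E
python3 - <<'E'
from h import *
plan([540,90,230],15)
s=env.observe();q=R.from_quat(s["orientation"]);print(q.as_matrix().round(3))
p=env.read_camera("top");s2=env.read_camera("scene")
for P in (p,s2):
  for q_ in ("unit","selector"): print(q_,[(round(r["p"],2),np.round(r["rect"])) for r in env.look_for(P,q_)][:2])
w=env.read_camera("wrist");print(R.from_quat(s["orientation"]).inv().apply(np.array(w["position"])-s["ee_pos"]).round(1),w["vfov"],(R.from_quat(s["orientation"]).inv()*R.from_quat(w["orientation"])).as_matrix().round(2))
E
```

```text
pos [138.8 558.  231.4] yaw 166.03 t 1.0 tooldelta(units) [-16.744 -11.911   0.044]
turn units 25.172 alt -4.828 j6 -0.02
[[-0.97   0.241  0.   ]
 [ 0.241  0.97   0.   ]
 [ 0.     0.    -1.   ]]
unit [(0.82, array([242., 172., 339., 243.]))]
selector [(0.77, array([257., 208., 277., 226.]))]
unit [(0.68, array([286., 182., 390., 255.]))]
selector []
[  73.9    0.8 -141.9] 60.599201846804014 [[ 0.    0.96  0.3 ]
 [ 1.   -0.    0.  ]
 [ 0.    0.3  -0.96]]
```

Request:
play_rows(
  steps=[
    [[-1,-0.71,0,0],[-1,-0.71,0,0],[-1,-0.71,0,0],[-1,-0.71,0,0],[-1,-0.71,0,0],[-1,-0.71,0,0],[-1,-0.71,0,0],[-1,-0.71,0,0],[-1,-0.71,0,0],[-1,-0.71,0,0]],
  ],
)

```text
clock: 2.18
ee_pos: [379.4, 277.4, 231.6]
orientation: [0.122, 0.993, 0.0, 0.0]
ft_force: [0.1, -0.5, -0.3]
finger_gap: 0.996
gripper_force: 0.0
```

Request:
play_rows(
  steps=[
    [[-1,-0.71,0,0],[-1,-0.71,0,0],[-1,-0.71,0,0],[-1,-0.71,0,0],[-1,-0.71,0,0],[-1,-0.71,0,0],[-0.7,-0.5,0,-0.8],[0,0,0,-1],[0,0,0,-1],[0,0,0,-1]],
  ],
)

```text
clock: 3.02
ee_pos: [539.5, 91.0, 231.1]
orientation: [-0.079, 0.997, 0.0, -0.0]
ft_force: [-0.7, -0.3, -0.4]
finger_gap: 0.999
gripper_force: 0.0
```

Run:
```python
from h import *
np.set_printoptions(precision=1,suppress=True)
w=env.read_camera("wrist");save(w,"w1.png")
plan([540,90,230],15)
for q,z in dict(unit=0,selector_grip=60,shaft_tip=71,dial_knob=0).items():
    for r in env.mark_of(w,q)[:3]: print(q,round(r["p"],2),np.array(r["point"]),at_z(w,r["point"],z))
```

```text
pos [539.3  91.3 231.2] yaw -170.75 t 3.07 tooldelta(units) [-0. -0.  0.]
turn units 29.042 alt -0.958 j6 -1.59
unit 0.79 [294.3 232.3] [573.  75.   0.]
selector_grip 0.55 [342.7 238.8] [555.1 114.5  60. ]
shaft_tip 0.76 [226.6 253.5] [577.9  26.5  71. ]
dial_knob 0.77 [357.   75.5] [428.6 107.9   0. ]
dial_knob 0.63 [120.2 177. ] [546.3 -88.    0. ]
dial_knob 0.55 [269.4  82.9] [446.   35.6   0. ]
```

View pics/w1.png

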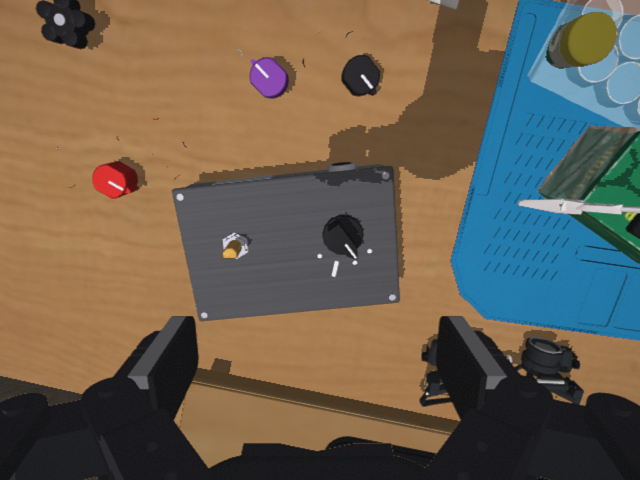

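Run:
```python
from h import *
im=cv2.imread("pics/w1.png")
a=cv2.resize(im[205:285,300:385],(425,400),interpolation=cv2.INTER_CUBIC)
b=cv2.resize(im[222:272,210:260],(370,370),interpolation=cv2.INTER_CUBIC)
c=np.zeros((400,800,3),np.uint8);c[:400,:425]=a;c[:370,430:800]=b
cv2.imwrite("pics/w1c.png",c)
w=env.read_camera("wrist")
print([at_z(w,u,45).round(1) for u in [(173,190),(393,166),(400,300),(202,322)]])
```

```text
[array([539.6, -24.9,  45. ]), array([494., 146.,  45.]), array([606.6, 176. ,  45. ]), array([654.3,   6.4,  45. ])]
```

View pics/w1c.png

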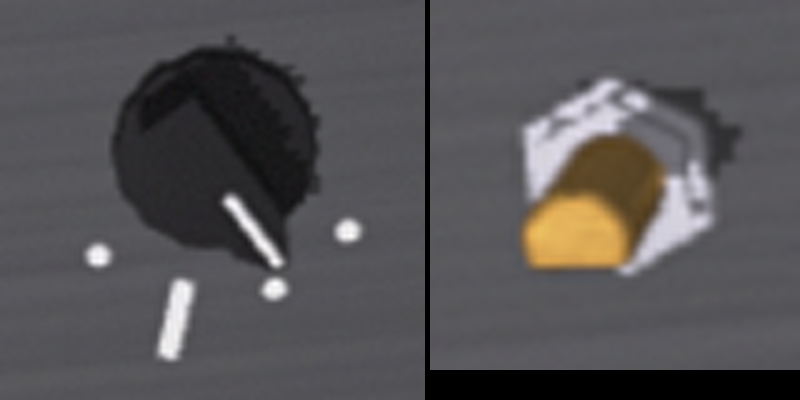

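Run:
```python
from h import *
w=env.read_camera("wrist")
def D(u,v,z):
    a,b=at_z(w,u,z),at_z(w,v,z);d=(b-a)[:2];return a.round(1),b.round(1),np.degrees(np.arctan2(d[1],d[0])).round(1)
A=lambda x,y:(300+x/5,205+y/5); B=lambda x,y:(210+(x-430)/7.4,222+y/7.4)
print("sel",D(A(228,197),A(278,265),70))
print("bar",D(A(183,282),A(168,358),45))
print("flat",D(B(527,267),B(630,267),71)); print("tip back edge",at_z(w,B(578,192),71).round(1))
print("skirt centre",at_z(w,A(214,147),50).round(1))
c=np.array([573.6,75.6]);t=np.radians(15.2)
for n,v,z in(("sel",(-8,45),60),("shaft",(-8,-45),71)):
    X=np.r_[c+[[np.cos(t),-np.sin(t)],[np.sin(t),np.cos(t)]]@np.array(v),z]; print(n,X.round(1),proj(w,X).round(1))
```

```text
sel (array([556.2, 117.3,  70. ]), array([566. , 126.9,  70. ]), np.float64(44.6))
bar (array([579.7, 115.3,  45. ]), array([593.8, 115.1,  45. ]), np.float64(-1.0))
flat (array([581.5,  24.7,  71. ]), array([579.8,  35.5,  71. ]), np.float64(98.8))
tip back edge [572.4  29.3  71. ]
skirt centre [554.1 115.9  50. ]
sel [554.1 116.9  60. ] [344.8 238. ]
shaft [577.7  30.1  71. ] [230.4 254.5]
```

Panel corners, selector axis, shaft and flat all agree to about 1 mm: selector axis (554.5, 116.3) with the pointer at yaw 44.6°, shaft at (577.7, 29.9) with the flat at about 9°. Next I'll go to the selector.

Request:
play_rows(
  steps=[
    [[0,0,0.5,-1],[0,0,0.5,-1],[0,0,0.5,-1],[0,0,0.5,-1],[0,0,0.5,-1],[0,0,0.5,-0.9],[-0.47,0.12,0.3,0],[-0.47,0.12,0.3,0],[0,0,0,0],[0,0,0,0]],
  ],
  fingers=36,
  squeeze=40,
)

```text
clock: 4.2
ee_pos: [555.1, 118.0, 123.1]
orientation: [-0.377, 0.926, 0.0, 0.0]
ft_force: [0.3, 0.0, 0.5]
finger_gap: 0.422
gripper_force: 0.0
```

Run:
```python
from h import *
w=env.read_camera("wrist");save(w,"w2.png")
plan([554.5,116.3,53],44.6)
for q,z in dict(selector_grip=60,shaft_tip=71,dial_knob=0).items():
    for r in env.mark_of(w,q)[:3]: print(q,round(r["p"],2),np.array(r["point"]).round(),at_z(w,r["point"],z).round(1))
print(proj(w,[554.5,116.3,60]),proj(w,[577.7,29.9,71]))
```

```text
pos [554.9 117.5 123.5] yaw -135.77 t 4.25 tooldelta(units) [ 0.04  -0.018  2.35 ]
turn units 29.938 alt -0.062 j6 -2.15
selector_grip 0.7 [311. 260.] [556.9 114.5  60. ]
shaft_tip 0.89 [147. 180.] [579.2  28.6  71. ]
dial_knob 0.81 [352.   2.] [443.9  36.9   0. ]
dial_knob 0.61 [454.  76.] [428.7 108.5   0. ]
[316.88025898 259.65182749] [151.49552657 180.0820727 ]
```

View pics/w2.png

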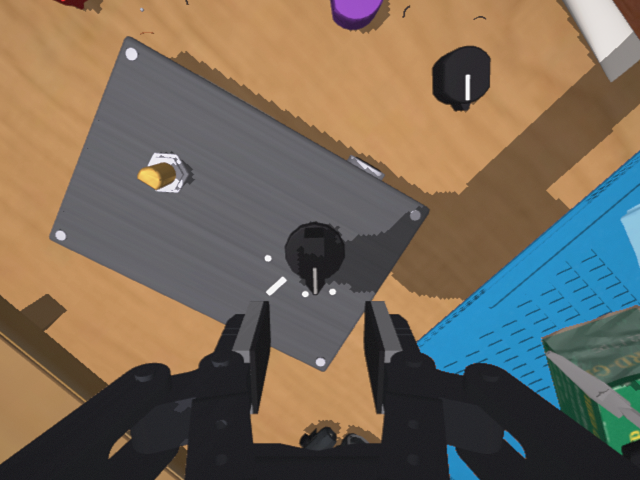

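The pointer lies vertical and centred between the pads (column ~315 against 317). Descend and close.

Request:
play_rows(
  steps=[
    [[0.04,-0.02,0.4,0],[0,0,0.5,0],[0,0,0.5,0],[0,0,0.4,0],[0,0,0.3,0],[0,0,0.2,0],[0,0,0.05,0],[0,0,0,0],[0,0,0,0],[0,0,0,0]],
  ],
)

```text
clock: 5.23
ee_pos: [554.4, 115.5, 53.6]
orientation: [-0.376, 0.926, -0.0, 0.001]
ft_force: [-0.2, -0.3, 0.1]
finger_gap: 0.422
gripper_force: 0.0
```

Request:
play_rows(
  steps=[
    [[0,0,0,0],[0,0,0,0],[0,0,0,0],[0,0,0,0],[0,0,0,0],[0,0,0,0],[0,0,0,0],[0,0,0,0],[0,0,0,0],[0,0,0,0]],
  ],
  fingers=4,
)

```text
clock: 6.07
ee_pos: [554.2, 115.3, 53.4]
orientation: [-0.376, 0.926, -0.0, 0.0]
ft_force: [-0.9, -1.8, 5.8]
finger_gap: 0.105
gripper_force: 42.5
```

Request:
play_rows(
  steps=[
    [[0,0,-0.03,0.7],[0,0,0,0.8],[0,0,0,0.8],[0,0,0,0.8],[0,0,0,0.8],[0,0,0,0.8],[0,0,0,0.8],[0,0,0,0.8],[0,0,0,0.8],[0,0,0,0.6]],
  ],
)

```text
clock: 6.9
ee_pos: [554.3, 115.0, 53.4]
orientation: [0.019, 1.0, -0.0, 0.0]
ft_force: [1.5, -1.4, -0.1]
finger_gap: 0.104
gripper_force: 41.7
```

Run:
```python
from h import *
plan([554.2,115.3,53],178)
print(env.observe()["torque"].round(2))
```

```text
pos [554.3 115.   53.4] yaw 177.84 t 6.9 tooldelta(units) [0.005 0.01  0.014]
turn units -0.026 alt 29.974 j6 -1.35
[-0.36 -0.25 -0.02]
```

Open gently, rise and look.

Request:
play_rows(
  steps=[
    [[0,0,0,0],[0,0,0,0],[0,0,0,0],[0,0,-0.2,0],[0,0,-0.5,0],[0,0,-0.9,0],[0,0,-0.9,0],[0,0,-0.9,0],[0,0,-0.9,0],[0,0,-0.7,0]],
  ],
  fingers=45,
)

```text
clock: 7.73
ee_pos: [554.2, 115.6, 206.6]
orientation: [0.017, 1.0, 0.0, 0.001]
ft_force: [0.1, 0.3, 1.0]
finger_gap: 0.528
gripper_force: 0.0
```

Run:
```python
from h import *
w=env.read_camera("wrist");save(w,"w3.png")
plan([428.7,108,5],44)
for q,z in dict(selector_grip=60,shaft_tip=71,dial_knob=0).items():
    for r in env.mark_of(w,q)[:3]: print(q,round(r["p"],2),np.array(r["point"]).round(),at_z(w,r["point"],z).round(1))
```

```text
pos [556.4 116.  210.6] yaw 178.08 t 7.78 tooldelta(units) [ 4.314 -0.425  6.808]
turn units 22.346 alt -7.654 j6 -1.35
selector_grip 0.81 [314. 226.] [556.5 114.2  60. ]
shaft_tip 0.87 [194. 265.] [579.9  27.1  71. ]
dial_knob 0.77 [304.  48.] [430.  110.4   0. ]
dial_knob 0.64 [209.  72.] [445.2  35.3   0. ]
dial_knob 0.57 [ 82. 206.] [548.5 -87.    0. ]
```

View pics/w3.png

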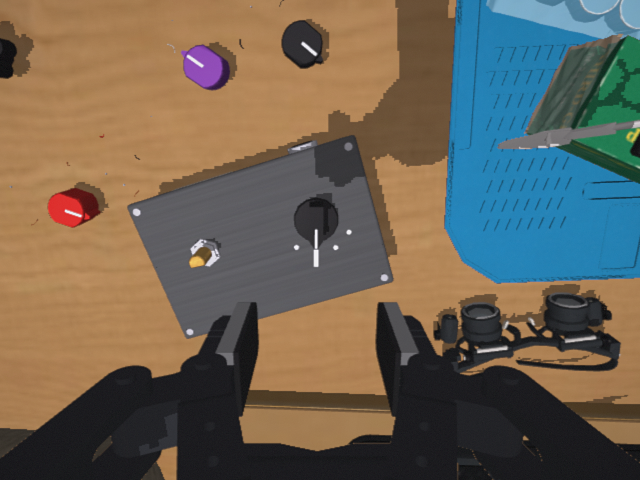

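The selector line now points straight at the white bar (316,258), so that part is done. Next is the black knob at (303,45), with the purple decoy at (205,66). I'll measure its line here and move over it.

```bash
cat >> h.py <<'E'
def line(w,box,z,thr=150):
    l,t,r,b=box; g=w["image"][t:b,l:r].min(2).astype(float)
    n,lab,st,cen=cv2.connectedComponentsWithStats((g>thr).astype(np.uint8))
    k=1+np.argmax(st[1:,4]); v,u=np.nonzero(lab==k)
    P=np.array([at_z(w,(a+l,c+t),z)[:2] for a,c in zip(u,v)]); m=P.mean(0)
    d=np.linalg.svd(P-m)[2][0]; s=(P-m)@d
    return m.round(1),np.degrees(np.arctan2(d[1],d[0])).round(1),(s.max()-s.min()).round(1),len(u)
E
python3 - <<'E'
from h import *
w=env.read_camera("wrist")
print(line(w,(285,25,322,66),24))
g=w["image"][15:75,270:335].max(2); m=(g<70).astype(np.uint8)
n,lab,st,cen=cv2.connectedComponentsWithStats(m);k=1+np.argmax(st[1:,4]);print(st[k],cen[k]+[270,15],at_z(w,cen[k]+[270,15],14))
plan([428.7,109,100],44)
E
```

```text
(array([434. , 114.2]), np.float64(49.8), np.float64(13.1), 61)
[  12    6   41   48 1395] [302.14695341  44.53261649] [429.20329902 109.26419694  14.        ]
pos [553.1 115.3 203. ] yaw 178.05 t 7.98 tooldelta(units) [ 4.132 -0.351  3.44 ]
turn units 22.342 alt -7.658 j6 -1.35
```

Request:
play_rows(
  steps=[
    [[0.5,-0.04,0,0],[0.8,-0.07,0.2,0],[0.8,-0.07,0.3,0],[0.8,-0.07,0.3,0],[0.8,-0.07,0.3,0],[0.43,-0.03,0.2,-0.6],[0,0,0.3,-1],[0,0,0.3,-1],[0,0,0.3,-1],[0,0,0.3,-1]],
  ],
  fingers=50,
)

```text
clock: 8.82
ee_pos: [428.3, 108.9, 127.0]
orientation: [-0.225, 0.974, 0.0, -0.002]
ft_force: [-0.1, -0.5, 1.4]
finger_gap: 0.584
gripper_force: 0.0
```

Request:
play_rows(
  steps=[
    [[0,0,0.2,-1],[0,0,0.2,-1],[0,0,0.2,-1],[0,0,0.2,-1],[0,0,0,0],[0,0,0,0],[0,0,0,0],[0,0,0,0],[0,0,0,0],[0,0,0,0]],
  ],
)

```text
clock: 9.65
ee_pos: [429.8, 109.2, 104.9]
orientation: [-0.419, 0.908, -0.0, 0.0]
ft_force: [0.1, 0.5, 0.2]
finger_gap: 0.582
gripper_force: 0.0
```

Run:
```python
from h import *
w=env.read_camera("wrist");save(w,"w4.png")
plan([429.4,109,4],49.8)
for X in ([429.4,109,24],[429.4,109,0]):print(proj(w,X))
for r in env.mark_of(w,"dial_knob")[:3]: print(round(r["p"],2),np.array(r["point"]).round(),at_z(w,r["point"],0).round(1))
for r in env.look_for(w,"dial_knob")[:3]: print(round(r["p"],2),np.array(r["rect"]).round())
```

```text
pos [429.8 109.2 104.9] yaw -130.39 t 9.7 tooldelta(units) [0.014 0.007 3.364]
turn units 29.968 alt -0.032 j6 -2.21
[318.85123347 251.44304192]
[318.68547366 239.41946247]
0.88 [322. 241.] [428.4 111.    0. ]
0.75 [222. 165.] [443.5  36.6   0. ]
0.95 [296. 218. 340. 282.]
```

View pics/w4.png

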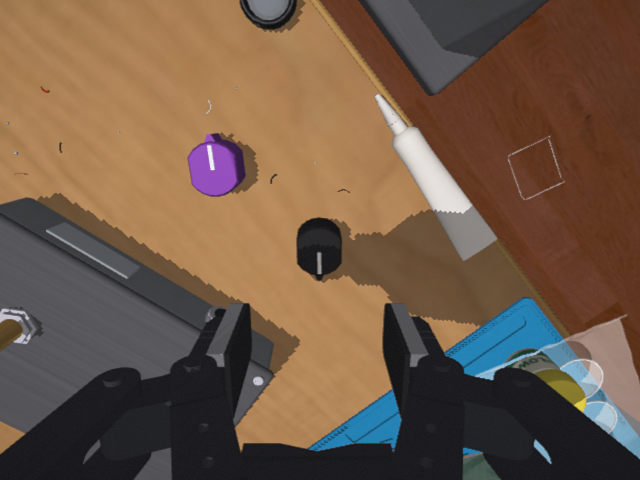

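The black knob is at (319,245), centred between the pads with its nose along the tool axis. It is clearly the flat-sided black one, and the purple decoy stays at (215,165). Descend and grip.

Request:
play_rows(
  steps=[
    [[0.01,0.01,0.3,0],[0,0,0.6,0],[0,0,0.6,0],[0,0,0.6,0],[0,0,0.5,0],[0,0,0.4,0],[0,0,0.26,0],[0,0,0.1,0],[0,0,0,0],[0,0,0,0]],
  ],
  fingers=46,
)

```text
clock: 10.63
ee_pos: [429.5, 109.2, 4.1]
orientation: [-0.42, 0.908, -0.0, 0.0]
ft_force: [-0.8, 0.3, -0.1]
finger_gap: 0.542
gripper_force: 0.0
```

Request:
play_rows(
  steps=[
    [[0,0,0,0],[0,0,0,0],[0,0,0,0],[0,0,0,0],[0,0,0,0],[0,0,0,0],[0,0,0,0],[0,0,0,0],[0,0,0,0],[0,0,0,0]],
  ],
  fingers=18,
  squeeze=60,
)

```text
clock: 11.47
ee_pos: [429.9, 109.3, 4.8]
orientation: [-0.42, 0.908, -0.0, 0.001]
ft_force: [-0.4, 0.5, 6.7]
finger_gap: 0.287
gripper_force: 59.4
```

Run:
```python
from h import *
plan([429.4,109,130],49.8)
w=env.read_camera("wrist");print(line(w,(285,200,350,300),24), proj(w,[429.4,109,24]))
```

```text
pos [429.9 109.3   4.8] yaw -130.36 t 11.47 tooldelta(units) [ 1.100e-02  3.000e-03 -4.174e+00]
turn units 29.973 alt -0.027 j6 -2.21Traceback (most recent call last):
  File "<stdin>", line 3, in <module>
  File "h.py", line 34, in line
    k=1+np.argmax(st[1:,4]); v,u=np.nonzero(lab==k)
        ~~~~~~~~~^^^^^^^^^^
    return _wrapfunc(a, 'argmax', axis=axis, out=out, **kwds)
    return bound(*args, **kwds)
ValueError: attempt to get argmax of an empty sequence
```

Request:
play_rows(
  steps=[
    [[0,0,-0.3,0],[0,0,-0.5,0],[0,0,-0.7,0.8],[0,0,-0.7,1],[0,0,-0.7,1],[0,0,-0.7,1],[0,0,-0.5,1],[0,0,-0.1,1],[0,0,0,1],[0,0,0,0]],
  ],
)

```text
clock: 12.35
ee_pos: [429.3, 109.1, 130.9]
orientation: [-0.076, 0.997, 0.0, 0.001]
ft_force: [0.5, -0.7, -0.6]
finger_gap: 0.289
gripper_force: 58.8
```

Run:
```python
from h import *
plan([577.7,29.9,125],8.8)
```

```text
pos [429.3 109.1 130.9] yaw -171.26 t 12.35 tooldelta(units) [-4.489 -3.361  0.204]
turn units 29.99 alt -0.01 j6 -1.5
```

Request:
play_rows(
  steps=[
    [[-0.3,-0.22,0,0],[-0.6,-0.45,0,0],[-0.7,-0.52,0,0],[-0.7,-0.52,0,0],[-0.7,-0.52,0,0],[-0.7,-0.52,0,0],[-0.5,-0.38,0,0],[-0.29,-0.23,0,0],[0,0,0,0],[0,0,0,0]],
  ],
)

```text
clock: 13.18
ee_pos: [577.3, 29.9, 129.3]
orientation: [-0.077, 0.997, 0.0, -0.001]
ft_force: [-0.8, -0.4, -0.4]
finger_gap: 0.288
gripper_force: 58.9
```

Run:
```python
from h import *
plan([577.7,29.9,78],8.8)
w=env.read_camera("wrist");save(w,"w5.png",(220,190,420,340),4)
print(proj(w,[577.7,29.9,71]))
for r in env.mark_of(w,"shaft_tip")[:3]: print(round(r["p"],2),np.array(r["point"]).round(1),at_z(w,r["point"],71).round(1))
for r in env.mark_of(w,"dial_knob")[:3]: print(round(r["p"],2),np.array(r["point"]).round(1))
```

```text
pos [577.3  29.9 129.3] yaw -171.15 t 13.18 tooldelta(units) [-0.016 -0.004  1.71 ]
turn units -29.992 alt 0.008 j6 -1.69
[316.31295705 266.05557973]
0.85 [312.7 265.9] [577.9  28.   71. ]
0.98 [144.  156.9]
0.96 [319.4 314.7]
0.94 [363.1  16. ]
```

View pics/w5.png

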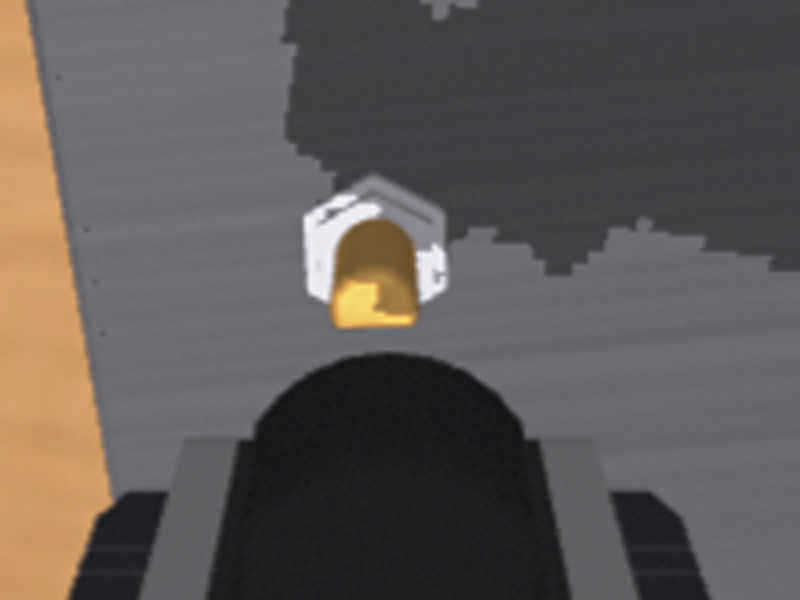

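Run:
```python
from h import *
w=env.read_camera("wrist");o=env.observe()["ee_pos"]
for z in (71,129,140,150,200): print(z,proj(w,[o[0],o[1],z]).round(1))
print(w["cx"],w["position"],"gripcol fingers")
im=w["image"].astype(int)
# tip extents (brass)
m=(im[...,0]-im[...,2]>60)&(im[...,0]>90); m[:,:295]=0;m[:,335:]=0;m[:235]=0;m[275:]=0
for r in range(244,274,2):
    c=np.nonzero(m[r])[0]; print(r,(c.min(),c.max()) if len(c) else None,end=" ")
print()
g=im.max(2)
for r in (300,305,310): print(r, [int(x) for x in g[r,270:370]])
for p in [((335,327),(412,324)),((333,325),(415,325))]:
    a,b=[at_z(w,(220+x/4,190+y/4),71)[:2] for x,y in p]; d=b-a; print("flat normal yaw",np.degrees(np.arctan2(d[1],d[0]))-90,((a+b)/2).round(1),np.linalg.norm(d).round(1))
```

```text
71 [316.5 265.3]
129 [316.5 317.2]
140 [316.4 331.5]
150 [316.4 346.3]
200 [316.3 467.5]
316.7330587334504 [503.89932395  19.3813245  271.89205642] gripcol fingers
244 None 246 (np.int64(310), np.int64(314)) 248 (np.int64(306), np.int64(317)) 250 (np.int64(305), np.int64(319)) 252 (np.int64(304), np.int64(320)) 254 (np.int64(303), np.int64(321)) 256 (np.int64(303), np.int64(321)) 258 (np.int64(303), np.int64(321)) 260 (np.int64(303), np.int64(321)) 262 (np.int64(302), np.int64(321)) 264 (np.int64(302), np.int64(321)) 266 (np.int64(301), np.int64(322)) 268 (np.int64(301), np.int64(322)) 270 (np.int64(301), np.int64(322)) 272 (np.int64(303), np.int64(312)) 
300 [92, 93, 93, 93, 93, 95, 94, 95, 92, 67, 42, 41, 38, 34, 26, 26, 23, 25, 26, 28, 25, 28, 27, 26, 26, 25, 27, 28, 25, 25, 29, 25, 28, 27, 27, 28, 26, 30, 29, 27, 28, 28, 28, 29, 27, 26, 27, 29, 29, 28, 27, 28, 28, 28, 28, 27, 27, 28, 27, 27, 26, 30, 27, 25, 26, 26, 30, 28, 25, 27, 28, 24, 20, 27, 25, 25, 27, 24, 28, 25, 26, 37, 38, 40, 49, 84, 93, 92, 93, 92, 92, 94, 93, 93, 93, 93, 94, 93, 101, 107]
305 [97, 98, 98, 98, 98, 99, 
[... 189 characters left out ...]
0, 30, 31, 27, 27, 28, 27, 32, 30, 31, 26, 27, 26, 28, 28, 27, 25, 29, 27, 29, 27, 29, 26, 24, 25, 26, 25, 27, 28, 32, 34, 32, 50, 90, 99, 98, 98, 99, 99, 98, 97, 98, 99, 98, 98, 99, 101]
310 [98, 98, 98, 99, 99, 98, 97, 67, 37, 32, 31, 31, 27, 26, 25, 25, 26, 28, 25, 29, 28, 27, 26, 29, 29, 31, 29, 32, 31, 31, 33, 33, 31, 33, 35, 32, 35, 30, 32, 33, 33, 34, 34, 31, 32, 33, 32, 33, 31, 32, 33, 31, 32, 31, 33, 31, 31, 34, 34, 32, 30, 31, 31, 31, 29, 31, 30, 29, 29, 27, 30, 29, 27, 23, 26, 23, 24, 25, 27, 23, 23, 26, 29, 32, 32, 31, 42, 89, 98, 100, 98, 99, 97, 98, 98, 98, 99, 97, 98, 97]
flat normal yaw 11.297292510852444 [580.4  29.6] 10.1
flat normal yaw 8.913187420852083 [580.3  29.7] 10.7
```

Run:
```python
from h import *
w=env.read_camera("wrist");s=env.observe();o=s["ee_pos"];q=R.from_quat(s["orientation"]);T=lambda X:q.inv().apply(X-o).round(2)
g=w["image"].astype(int); col=g[255:300,317].max(1); print([int(x) for x in col])
r=255+np.nonzero(col<50)[0][0]-0.5; print("knob back row",r,"tool frame",T(at_z(w,(317,r),o[2]-4.8)))
m=((g[...,0]-g[...,2]>40)).astype(np.uint8); m[:,:295]=0;m[:,335:]=0;m[:235]=0;m[276:]=0
n,lab,st,cen=cv2.connectedComponentsWithStats(m);k=1+np.argmax(st[1:,4]);l,t,wd,h=st[k,:4];print(st[k])
for rr in range(262,275): 
    c=np.nonzero(lab[rr]==k)[0]; print(rr,(int(c.min()),int(c.max())) if len(c) else None,end=" ")
print("\ntip lateral centre",T(at_z(w,(l+wd/2-.5,264),71)),"flat edge",T(at_z(w,(l+wd/2-.5,t+h-.5),70.5)), o)
plan([577.6,28.1,78],9.5)
```

```text
[112, 112, 115, 128, 140, 152, 159, 160, 160, 160, 163, 162, 160, 184, 245, 244, 192, 114, 114, 110, 109, 111, 110, 44, 24, 24, 28, 23, 28, 27, 26, 27, 27, 28, 27, 27, 27, 26, 27, 29, 26, 29, 24, 27, 26]
knob back row 277.5 tool frame [14.9   0.24  4.8 ]
[301 245  22  27 509]
262 (302, 321) 263 (301, 321) 264 (301, 322) 265 (301, 322) 266 (301, 322) 267 (301, 322) 268 (301, 322) 269 (301, 322) 270 (301, 322) 271 (302, 321) 272 None 273 None 274 None 
tip lateral centre [ 0.61 -2.6  59.1 ] flat edge [-3.75 -2.62 59.6 ] [576.94532291  30.71889845 130.10121354]
pos [576.9  30.7 130.1] yaw -171.11 t 13.43 tooldelta(units) [-0.009 -0.09   1.737]
turn units 29.899 alt -0.101 j6 -1.69
```

Relative to the knob in the same image, the shaft sits about 2.4 mm to tool −y and 0.5 mm to −x. Correct for that and come down just above the tip.

Request:
play_rows(
  steps=[
    [[-0.02,-0.08,0.1,-0.1],[0,0,0.3,0],[0,0,0.35,0],[0,0,0.35,0],[0,0,0.3,0],[0,0,0.15,0],[0,0,0.1,0],[0,0,0,0],[0,0,0,0],[0,0,0,0]],
  ],
)

```text
clock: 14.27
ee_pos: [579.2, 27.9, 80.8]
orientation: [-0.082, 0.997, 0.0, 0.001]
ft_force: [0.8, -0.4, 0.3]
finger_gap: 0.286
gripper_force: 58.9
```

Run:
```python
from h import *
w=env.read_camera("wrist");save(w,"w6.png",(240,220,400,340),5)
plan([577.6,28.1,76],9.5);w2=env.read_camera("wrist");print(env.observe()["ee_pos"])
```

```text
pos [579.2  27.9  80.9] yaw -170.56 t 14.32 tooldelta(units) [0.052 0.015 0.164]
turn units 29.989 alt -0.011 j6 -1.71
[579.14316048  27.90757021  80.93126852]
```

View pics/w6.png

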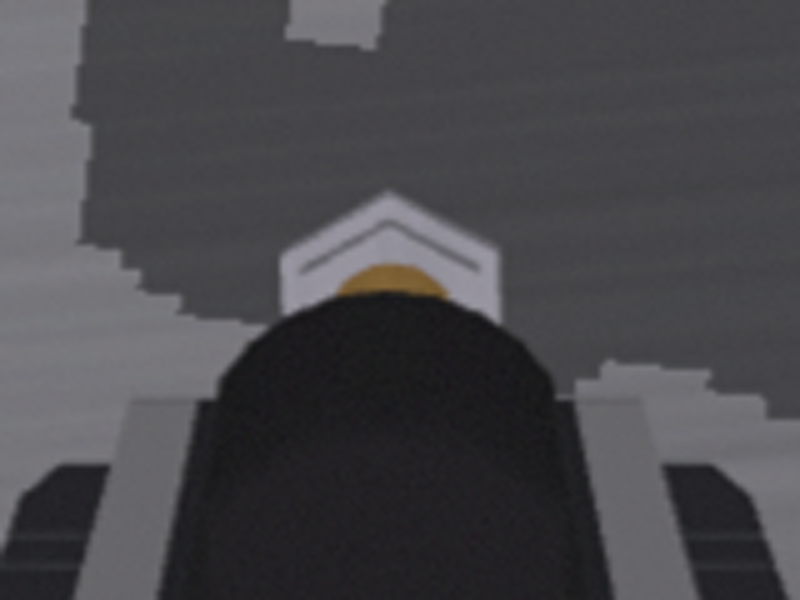

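Run:
```python
from h import *
w=env.read_camera("wrist");s=env.observe();o=s["ee_pos"];q=R.from_quat(s["orientation"]);T=lambda X:q.inv().apply(X-o).round(2)
px=lambda x,y:(240+x/5-.4,220+y/5-.4)
print("shaft back @nut",T(at_z(w,px(392,265),49.5)),"nut back",T(at_z(w,px(391,190),45)),T(at_z(w,px(391,218),49.5)),"knob back",T(at_z(w,px(386,290),o[2]-4.8)),T(at_z(w,px(386,290),o[2]-4)),o)
```

```text
shaft back @nut [ 6.25  0.63 31.37] nut back [11.86  0.54 35.87] [10.76  0.54 31.37] knob back [14.53  0.09  4.79] [14.86  0.09  3.99] [579.07392354  27.91396081  80.87792646]
```

Request:
play_rows(
  steps=[
    [[0.017,0.017,0.05,0],[0,0,0.05,0],[0,0,0.05,0],[0,0,0.04,0],[0,0,0.04,0],[0,0,0.04,0],[0,0,0.03,0],[0,0,0.03,0],[0,0,0,0],[0,0,0,0]],
  ],
)

```text
clock: 15.25
ee_pos: [578.2, 28.3, 70.5]
orientation: [-0.082, 0.997, 0.0, -0.0]
ft_force: [0.1, 0.6, -0.9]
finger_gap: 0.288
gripper_force: 58.9
```

The bore has entered about 5 mm with no force. Continue down.

Request:
play_rows(
  steps=[
    [[0,0,0.04,0],[0,0,0.05,0],[0,0,0.05,0],[0,0,0.05,0],[0,0,0.05,0],[0,0,0.04,0],[0,0,0.04,0],[0,0,0.03,0],[0,0,0,0],[0,0,0,0]],
  ],
)

```text
clock: 16.08
ee_pos: [578.2, 28.3, 60.0]
orientation: [-0.082, 0.997, 0.0, 0.0]
ft_force: [-0.6, 0.9, -0.3]
finger_gap: 0.291
gripper_force: 58.9
```

Request:
play_rows(
  steps=[
    [[0,0,0.03,0],[0,0,0.03,0],[0,0,0.03,0],[0,0,0.03,0],[0,0,0.02,0],[0,0,0.02,0],[0,0,0,0],[0,0,0,0],[0,0,0,0],[0,0,0,0]],
  ],
)

```text
clock: 16.92
ee_pos: [578.4, 28.3, 55.9]
orientation: [-0.082, 0.997, 0.0, 0.0]
ft_force: [-1.8, -0.2, 5.4]
finger_gap: 0.288
gripper_force: 59.6
```

Request:
play_rows(
  steps=[
    [[0,0,0.02,0],[0,0,0.02,0],[0,0,0.02,0],[0,0,0.02,0],[0,0,0,0],[0,0,0,0],[0,0,0,0],[0,0,0,0],[0,0,0,0],[0,0,0,0]],
  ],
)

```text
clock: 17.75
ee_pos: [578.5, 28.3, 55.5]
orientation: [-0.082, 0.997, -0.0, 0.001]
ft_force: [-5.7, -0.2, 17.8]
finger_gap: 0.288
gripper_force: 61.2
```

Run:
```python
from h import *
w=env.read_camera("wrist");c=env.read_camera("scene")
a=cv2.resize(cv2.cvtColor(w["image"],4)[190:340,220:420],(400,300),interpolation=2)
b=cv2.resize(cv2.cvtColor(c["image"],4)[150:270,270:430],(400,300),interpolation=2)
cv2.imwrite("pics/fin.png",np.hstack([a,b]))
s=env.observe();print(s["ee_pos"],s["ft_force"],s["gripper_force"])
```

```text
[578.50416165  28.3264955   55.45698317] [-5.61918301  0.20342731 18.7790283 ] 61.1517799529247
```

View pics/fin.png

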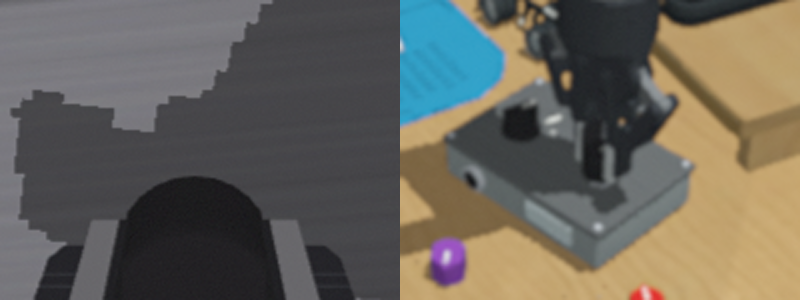

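The knob is upright and seated, and the nut is hidden beneath it. The underside works out at about 50.7 mm, against 51 mm expected when home and fully pressed. The 18 N press is above the 7.2 N the spring gives at the stop. Hand in.

```bash
python3 -c "
from h import *
print(env.finish_job())"
```

```text
the job is handed in; nothing more can be done
None
```

The job is handed in: the selector points at the bar, and the black pointer knob is on the D-shaft, still gripped and pressed to the end stop with about 18 N. The star knob and other loose things weren't touched; no verdict came back.

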